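Shunt the amber sample bottle round the counter tray

ROBOT

A 6-joint arm with a two-finger parallel gripper is mounted at the origin on the work surface. World frame = base frame: x ahead of the robot, y to its left, z up, the work surface at z = 0. Lengths are in m, angles in rad, forces in N, time in s.
With the tool pointing down it reaches from about 0.325 to 0.75 m from the base axis. Payload 7.6 kg.
Tool frame: the origin (TCP) lies midway between the tips of the shut fingers; the grasp point (between the pads) lies 19 mm behind it; z points along the fingers, y is the direction in which the jaws open and shut (so a half turn about z gives the same grasp; the last joint's range is limited). The gripper opens to 85 mm and grips with 20 to 120 N. Pads are 22 mm wide; open, the fingers measure 114 mm over their backs; the gripper's body (76 mm by 85 mm) begins 54 mm behind the grasp point. The pads swing forward as they close: fully open they stand 13 mm farther back than shut.
Start: joints at [-1.386, 0.052, 1.401, -0, 1.689, -0.07], TCP at [0.132, -0.508, 0.231] pointing down, gripper open.
Joint ranges: [-2.9, 2.9], [-0.91, 2.17], [0.12, 2.37], [-1.06, 4.2], [0.26, 2.73], [-2.93, 2.93]. Speed limits (rad/s): [2.57, 2.57, 3.01, 3.14, 3.14, 3.14].

INTERFACE

Orientations are given as a unit quaternion [x, y, z, w].
In Python, from plant import bot, capture gives the robot as it stands. The module is installed in compiled form; this text tells all that it offers.
- The arm moves only by the shell command python3 -m crank 'ROWS' [FORCE]. ROWS is JSON, a list of rows, each an object with "slide": the shift along the tool's x, y, z in m, a list of three; "angular": the turn, a rotation vector about the tool's x, y, z in rad, a list of three; "gripper": the finger opening in m, from 0 to 0.0854. In form: [{"slide": [dx, dy, dz], "angular": [rx, ry, rz], "gripper": gripper}, ...]. A call has 1 to 20 rows; each row shifts and turns the commanded pose from where the row before left it, along the tool's axes as they then stand; what a row does not reach is not made up. A row lasts 1/12 s, in which the tool goes at most 41.7 mm and 7.16 degrees, less where a joint would pass 70% of its speed; a pose out of reach is approached as far as the arm can. A call is refused whole if a number of a shift passes 0.0417 or a number of a turn 0.125, either way. A call with a gripper value outside its range is refused whole. The fingers move at their own pace and stop on an object; FORCE is the grip in N (left out, the last holds). Time passes only in rows, so rows that do not move let the fingers close. It gives the time, the measured TCP pose, the force and the opening at its end, in the units of the state.
- bot.sense(): the state, without advancing time (a new reading comes with each control period).
- capture(name): name is "side" or "top"; returns a dict with "img" (480x640x3 uint8, blue, green, red), "K" (3x3 intrinsics, pixels), "k1" (the pictures are not rectified: a ray, as slopes to the right and down, at radius r is drawn at 1 + k1 r^2 times it, then the intrinsics apply), "world_from_camera" (4x4, takes a point from camera to world coordinates). Camera axes: x right, y up, looking along -z (the intrinsics and any distortion apply to the point x, -y, -z); pixel columns grow to the right and rows downward; lengths in m; the calibration is good to about 2 mm. A picture is of the moment at which its call begins. There is no depth.
- bot.job_done(): hands the job in, once; it reports no verdict.
The state is a dict: "time": time; "joint_pos": joint angles; "qvel": joint speeds; "effort": joint torques, N m; "tool_pos": TCP position; "ee_rot": TCP orientation; "ft_force": force on the tool from outside, world axes, zero at the start; "wrist_torque": the same for the moment, N m; "grip_width": finger opening in m.
Only numpy, scipy, OpenCV 4.12 (cv2) and the standard library are available. Lean on these libraries where they do the work, as an engineer would, in place of code of your own. Each camera call takes 0.05 s, during which the arm holds its last target.

TASK

Bring the carrier with the amber bottle into the bay at the tray's red dot, and leave the bay at the blue dot empty for restocking, with the other two carriers each sitting fully in a bay. Move the carriers by sliding them along the tray floor into whichever bay is empty; never lift or tip one, and do not disturb the other things on the counter.

Things in the scene. Friction and masses are not known exactly. Their poses are not given: they have to be found in the camera images.
- tray: Fixed square tray 228 x 228 mm, any yaw; origin at the centre of its underside, on the counter. Slick black floor 6 mm thick, pale wooden rim 30 mm wide, top 16 mm above the counter. Inside 168 x 168 mm: 2 x 2 bays of 84 mm parted only by thin white lines (4 mm play). Bays a, b, c, d at (+42,+42), (-42,+42), (-42,-42), (+42,-42) mm in its frame; a-b, b-c, c-d, d-a are neighbours.
- bay_a (a point): Centre of bay a of the tray, on the tray's floor (6 mm above the counter). Empty at the start.
- bay_b (a point): Centre of bay b of the tray, on the tray's floor (6 mm above the counter). Has a dot at its outer corner; at the start holds the clear or the green carrier.
- bay_c (a point): Centre of bay c of the tray, on the tray's floor (6 mm above the counter). Holds the amber carrier at the start.
- bay_d (a point): Centre of bay d of the tray, on the tray's floor (6 mm above the counter). Has the other dot at its outer corner; at the start holds the clear or the green carrier.
- red_dot: Red disc 26 mm across, 2 mm thick, fixed on the rim's corner beside bay b or bay d (drawn by lot), 81 mm from that bay's centre; origin at the disc's underside. Marks the bay where the amber carrier must go.
- blue_dot: Blue disc, same size, on the rim's corner beside the other one of bays b and d, 81 mm from that bay's centre. Marks the bay to be left empty.
- amber_mid (a point): Loose amber carrier, 0.25 kg: slick grey plastic tile 80 x 80 x 14 mm, corner radius 8, with a small amber-brown bottle fixed upright at its centre; 86 mm tall. This point: on the axis, 43 mm above the underside, z up, x and y square to the tile. Black cap to hold it by: 26 mm across, 17 to 43 mm above this point; neck 20 mm across from 9 to 17; below, bottle 34 mm across. Starts in bay c.
- clear_mid (a point): Loose clear carrier, 0.25 kg: slick grey plastic tile 80 x 80 x 14 mm, corner radius 8, with a small pale, clear-glass bottle fixed upright at its centre; 86 mm tall. This point: on the axis, 43 mm above the underside, z up, x and y square to the tile. White cap to hold it by: 26 mm across, 17 to 43 mm above this point; neck 20 mm across from 9 to 17; below, bottle 34 mm across. Starts in bay b or d.
- green_mid (a point): Loose green carrier, 0.25 kg: slick grey plastic tile 80 x 80 x 14 mm, corner radius 8, with a small dark green bottle fixed upright at its centre; 86 mm tall. This point: on the axis, 43 mm above the underside, z up, x and y square to the tile. Green cap to hold it by: 26 mm across, 17 to 43 mm above this point; neck 20 mm across from 9 to 17; below, bottle 34 mm across. Starts in bay b or d.
- syrup: Bystander: loose round jar with a yellow lid, 68 mm across, 130 mm tall, origin at its underside.
- calculator: Bystander: loose black calculator 120 x 80 x 18 mm, origin at its underside.
- coin_dish: Bystander: loose dark steel dish 130 x 100 x 30 mm, origin at its underside.
- coasters: Bystander: loose round cork block 90 mm across, 30 mm tall, origin at its underside.

How it is judged:
On the way, in this order (a step that is already met when the one before it is completed fails the run):
1. a clear or green carrier has been slid out of its bay into the empty bay a (horizontal distance between any of clear_mid, green_mid and bay_a below 0.012 m), for 0.1 s.
2. the amber carrier is in the bay at the red dot ((horizontal distance between amber_mid and bay_b below 0.009 m or horizontal distance between amber_mid and bay_d below 0.009 m) and horizontal distance between amber_mid and red_dot below 0.096 m), for 0.2 s.
At the end, for the whole second after the job is handed in: Amber carrier within 9 mm of the centre of the bay at the red dot; clear and green carriers each within 9 mm of the centre of bay a or c; no carrier within 130 mm of the blue dot (its bay is empty); all flat on the tray floor (4 mm, 0.05 rad) and at rest (under 20 mm/s) (all of step 2 and (horizontal distance between clear_mid and bay_a below 0.009 m or horizontal distance between clear_mid and bay_c below 0.009 m) and (horizontal distance between green_mid and bay_a below 0.009 m or horizontal distance between green_mid and bay_c below 0.009 m) and horizontal distance between each of amber_mid, clear_mid, green_mid and blue_dot above 0.13 m and linear speed of each of amber, clear, green below 0.02 m/s and angle between each of amber_mid, clear_mid, green_mid's own z axis and vertical below 0.05 rad and z of each of amber_mid, clear_mid, green_mid in the frame of tray below 0.053 m); the robot touches nothing.
It fails at once if a carrier is lifted more than 9 mm off the tray floor (z of any of amber_mid, clear_mid, green_mid in the frame of tray above 0.058 m).
It fails at once if a carrier is tipped more than 0.2 rad (angle between any of amber_mid, clear_mid, green_mid's own z axis and vertical above 0.2 rad).
It fails at once if a bystander is moved more than 20 mm (distance of any of syrup, calculator, coin_dish, coasters from where it was at the start of the episode above 0.02 m).
It also fails if it takes over 54 s, if anything falls off the work surface, if the arm or the gripper's body presses on something with over 40 N, if the wrist force passes 120 N, or if a joint passes its speed limit or range.

## Working session

There is one attempt and no reset: what is moved stays moved. The work goes in short steps, Python scripts to look and compute and a shell command to move; the robot and the scene stay as the last step left them, time stands still between calls to the robot, and variables do not carry over. Pictures are saved under pics/ and viewed, and the job is handed in when it is done.

```bash
mkdir -p pics; python3 - <<'E'
from plant import bot,capture
import cv2,numpy as np
print(bot.sense())
for n in("side","top"):
    c=capture(n);cv2.imwrite(f"pics/{n}0.png",c["img"]);print(n,c["K"],c["k1"],c["world_from_camera"])
    np.savez(f"{n}0.npz",**c)
E
```

```text
{'time': 0.0, 'joint_pos': array([-1.38631006e+00,  5.28347765e-02,  1.40172643e+00,  4.73675738e-05,
        1.68860853e+00, -7.03206474e-02]), 'qvel': array([-1.97427769e-05, -1.47766227e-03, -2.18223590e-04, -4.22469379e-04,
        2.12166145e-04, -1.54587276e-03]), 'effort': array([ 6.76668751e-04, -3.81673050e+01, -3.60180187e+01,  1.24444301e-05,
        6.28826878e-03, -1.21472769e-05]), 'tool_pos': array([ 0.13229966, -0.50774449,  0.23047261]), 'ee_rot': array([ 9.91894491e-01,  1.27061781e-01, -2.15042231e-05, -7.88598904e-04]), 'ft_force': array([0.06581137, 0.02847827, 0.08273809]), 'wrist_torque': array([ 0.00294797, -0.03579957, -0.00380222]), 'grip_width': 0.0854742900035141}
side [[494.97244865   0.         325.47353112]
 [  0.         494.97244865 240.1460942 ]
 [  0.           0.           1.        ]] -0.07207291714316237 [[-0.91263017  0.25395457 -0.32033301  0.16152745]
 [-0.40870457 -0.58250987  0.7025972   0.83850208]
 [-0.00816937  0.77213297  0.63540848  0.82351659]
 [ 0.          0.          0.          1.        ]]
top [[480.51154662   0.         316.09994317]
 [  0.         480.51154662 231.33939783]
 [  0.           0.           1.        ]] -0.04027051488084185 [[-0.0287069   0.98779399 -0.15309784  0.42944021]
 [-0.99910267 -0.02358284  0.03518114  0.00635738]
 [ 0.03114124  0.1539704   0.9875846   1.03711792]
 [ 0.          0.          0.          1.        ]]
```

View pics/top0.png

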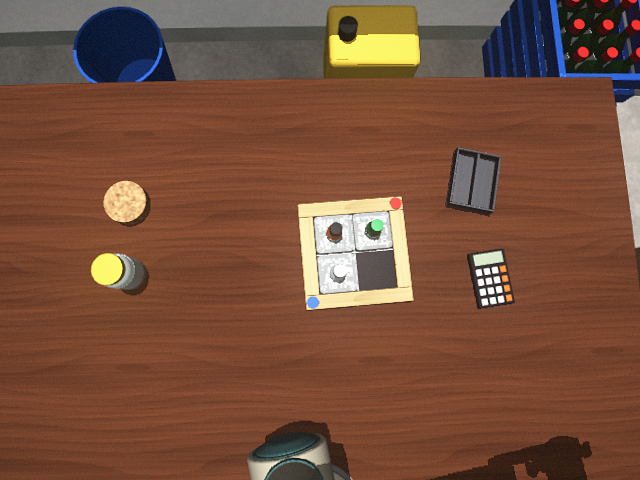

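View pics/side0.png

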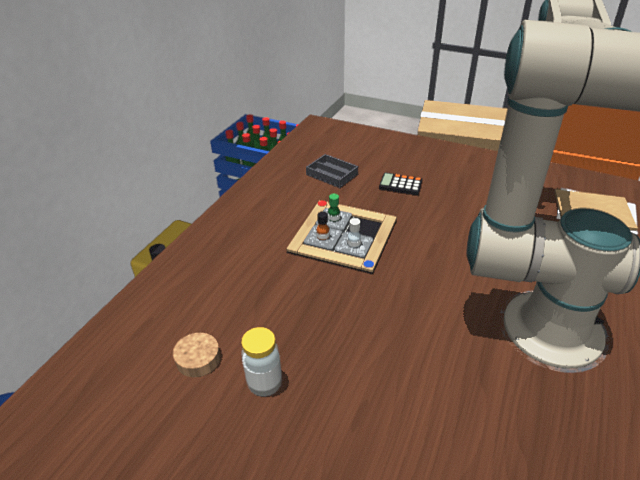

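```bash
cat > h.py <<'E'
import numpy as np,cv2
def ray(c,uv):
    K=c["K"];k=float(c["k1"]);uv=np.atleast_2d(uv).astype(float)
    p=cv2.undistortPoints(uv[:,None,:],K,np.array([k,0,0,0.])).reshape(-1,2)
    W=c["world_from_camera"];d=np.c_[p[:,0],-p[:,1],-np.ones(len(p))]@W[:3,:3].T
    return W[:3,3],d
def onz(c,uv,z):
    o,d=ray(c,uv);z=np.asarray(z,float);return (o+d*((z-o[2])/d[:,2])[:,None])[:,:2]
def proj(c,P):
    P=np.atleast_2d(P);W=c["world_from_camera"];q=(P-W[:3,3])@W[:3,:3]
    r,_=cv2.projectPoints(np.c_[q[:,0],-q[:,1],-q[:,2]],np.zeros(3),np.zeros(3),c["K"],np.array([float(c["k1"]),0,0,0]));return r.reshape(-1,2)
def blob(m):
    n,l,s,ce=cv2.connectedComponentsWithStats(m.astype(np.uint8));i=1+s[1:,4].argmax();return ce[i],s[i,4]
def dots(c):
    h=cv2.cvtColor(c["img"],cv2.COLOR_BGR2HSV).astype(int);return h
E
python3 - <<'E'
from h import *
for n,(x0,y0,x1,y1) in(("top",(285,185,425,320)),("side",(280,185,405,280))):
    c=dict(np.load(n+"0.npz"));im=c["img"][y0:y1,x0:x1]
    h=cv2.cvtColor(im,cv2.COLOR_BGR2HSV).astype(int)
    for nm,m in(("red",((h[...,0]<8)|(h[...,0]>173))&(h[...,1]>190)&(h[...,2]>150)),("blue",(h[...,0]>100)&(h[...,0]<125)&(h[...,1]>150)),("green",(h[...,0]>50)&(h[...,0]<85)&(h[...,1]>150))):
        ce,a=blob(m);uv=ce+[x0,y0];print(n,nm,uv,a,onz(c,uv,.018 if nm!="green" else .092))
    cv2.imwrite(f"pics/{n}_z.png",cv2.resize(im,None,fx=5 if n=="top" else 6,fy=5 if n=="top" else 6,interpolation=cv2.INTER_CUBIC)[:600,:800])
E
```

```text
Traceback (most recent call last):
  File "h.py", line 13, in blob
    n,l,s,ce=cv2.connectedComponentsWithStats(m.astype(np.uint8));i=1+s[1:,4].argmax();return ce[i],s[i,4]
                                                                      ~~~~~~~~~~~~~~^^
ValueError: attempt to get argmax of an empty sequence
```

```bash
python3 - <<'E'
from h import *
for n,(x0,y0,x1,y1) in(("top",(285,185,425,320)),("side",(280,185,405,280))):
    c=dict(np.load(n+"0.npz"));im=c["img"][y0:y1,x0:x1]
    h=cv2.cvtColor(im,cv2.COLOR_BGR2HSV).astype(int)
    for nm,m in(("red",((h[...,0]<6)|(h[...,0]>173))&(h[...,1]>160)&(h[...,2]>160)),("blue",(h[...,0]>100)&(h[...,0]<125)&(h[...,1]>120)),("green",(h[...,0]>50)&(h[...,0]<85)&(h[...,1]>120))):
        if not m.any(): print("none",nm);continue
        ce,a=blob(m);uv=ce+[x0,y0];print(n,nm,uv,a,onz(c,uv,.018 if nm!="green" else .092))
    cv2.imwrite(f"pics/{n}_z.png",cv2.resize(im,None,fx=4.4 if n=="top" else 6,fy=4.4 if n=="top" else 6,interpolation=cv2.INTER_CUBIC)[:600,:800])
    m=((h[...,0]>10)&(h[...,0]<30)&(h[...,2]>150)&(h[...,1]>50)).astype(np.uint8)
    cs,_=cv2.findContours(m,cv2.RETR_EXTERNAL,cv2.CHAIN_APPROX_NONE);k=max(cs,key=cv2.contourArea)
    q=cv2.approxPolyDP(cv2.convexHull(k),5,True).reshape(-1,2)+[x0,y0];print(q.tolist(),onz(c,q,.016),onz(c,q,.016).mean(0))
E
```

```text
top red [395.14285714 202.91208791] 91 [[ 0.64605157 -0.20423403]]
top blue [312.56565657 301.93939394] 99 [[ 0.43755821 -0.01820951]]
top green [380.04545455 223.45454545] 22 [[ 0.58889723 -0.1561134 ]]
[[413, 300], [306, 309], [297, 205], [391, 196], [402, 203]] [[ 0.43534106 -0.23156545]
 [ 0.42327473 -0.0040667 ]
 [ 0.64649483  0.00973906]
 [ 0.66212514 -0.1963556 ]
 [ 0.64596092 -0.21975376]] [ 0.56263933 -0.12840049]
side red [321.88372093 202.53488372] 43 [[ 0.64521203 -0.20065773]]
side blue [368.40816327 263.46938776] 49 [[ 0.43597871 -0.01262467]]
side green [333.41420118 204.20710059] 169 [[ 0.57072019 -0.11016927]]
[[395, 216], [372, 269], [287, 248], [316, 204]] [[ 4.37082065e-01 -2.24862029e-01]
 [ 4.21902574e-01  3.61983325e-04]
 [ 6.44855548e-01  1.28426103e-02]
 [ 6.58669472e-01 -1.90109568e-01]] [ 0.54062741 -0.10044175]
```

View pics/top_z.png

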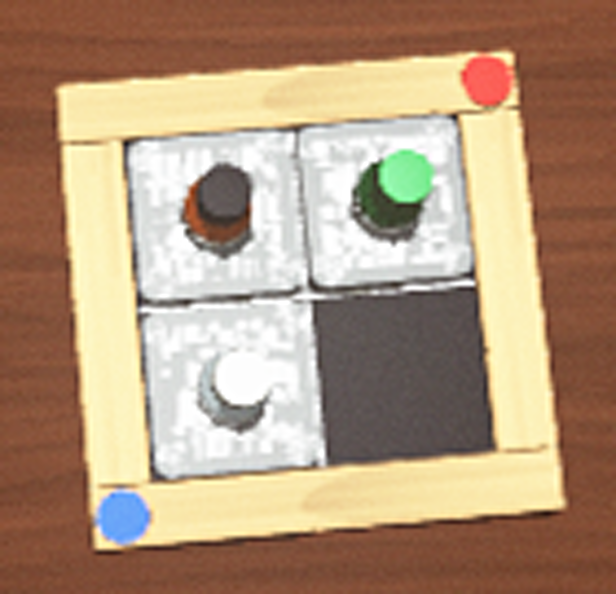

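View pics/side_z.png

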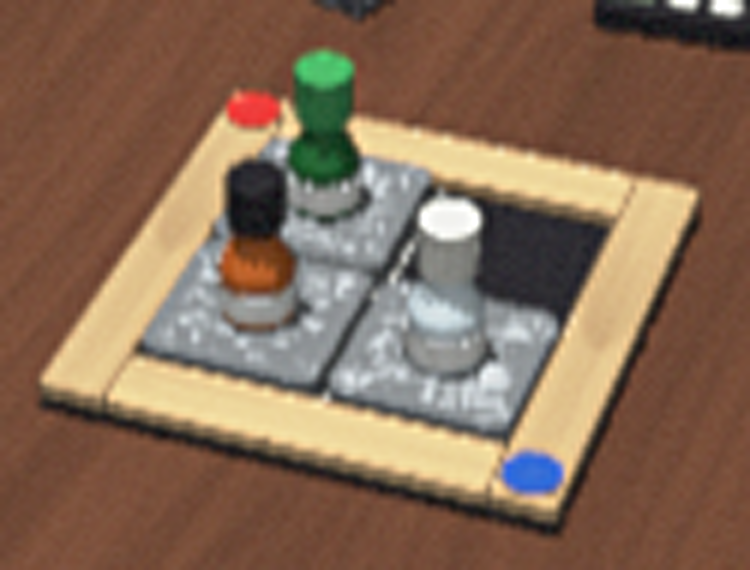

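```bash
python3 -m crank '[{"slide":[0,0,0],"angular":[0,0,0.1],"gripper":0.06},{"slide":[0,0,0],"angular":[0,0,0.1],"gripper":0.06},{"slide":[0.0262,-0.0185,0],"angular":[0,0,0],"gripper":0.06},{"slide":[0.0262,-0.0185,0],"angular":[0,0,0],"gripper":0.06},{"slide":[0.0262,-0.0185,0],"angular":[0,0,0],"gripper":0.06},{"slide":[0.0262,-0.0185,0],"angular":[0,0,0],"gripper":0.06},{"slide":[0.0262,-0.0185,0],"angular":[0,0,0],"gripper":0.06},{"slide":[0.0262,-0.0185,0],"angular":[0,0,0],"gripper":0.06},{"slide":[0.0262,-0.0185,0],"angular":[0,0,0],"gripper":0.06},{"slide":[0.0262,-0.0185,0],"angular":[0,0,0],"gripper":0.06},{"slide":[0.0262,-0.0185,0],"angular":[0,0,0],"gripper":0.06},{"slide":[0.0262,-0.0185,0],"angular":[0,0,0],"gripper":0.06},{"slide":[0.0262,-0.0185,0],"angular":[0,0,0],"gripper":0.06},{"slide":[0.0262,-0.0185,0],"angular":[0,0,0],"gripper":0.06},{"slide":[0.0262,-0.0185,0],"angular":[0,0,0],"gripper":0.06},{"slide":[0.0262,-0.0185,0],"angular":[0,0,0],"gripper":0.06},{"slide":[0.0262,-0.0185,0],"angular":[0,0,0],"gripper":0.06},{"slide":[0.0262,-0.0185,0],"angular":[0,0,0],"gripper":0.06},{"slide":[0.0262,-0.0185,0],"angular":[0,0,0],"gripper":0.06},{"slide":[0.0262,-0.0185,0],"angular":[0,0,0],"gripper":0.06}]' 30
```

```text
time: 1.77
tool_pos: [0.5859, -0.1484, 0.2307]
ee_rot: [1.0, 0.027, -0.0, -0.0]
ft_force: [-0.2, -0.4, 0.2]
grip_width: 0.0599
```

```bash
python3 -m crank '[{"slide":[0,0,0.025],"angular":[0,0,0],"gripper":0.06},{"slide":[0,0,0.025],"angular":[0,0,0],"gripper":0.06},{"slide":[0,0,0.025],"angular":[0,0,0],"gripper":0.06},{"slide":[0,0,0.025],"angular":[0,0,0],"gripper":0.06},{"slide":[0,0,0],"angular":[0,0,0],"gripper":0.06},{"slide":[0,0,0],"angular":[0,0,0],"gripper":0.06}]' 30
cat > look.py <<'E'
from plant import bot,capture
from h import *
import sys
t=sys.argv[1];s=bot.sense();print(s["time"],s["tool_pos"],s["grip_width"])
out=[]
for n,(x0,y0,x1,y1) in(("side",(275,140,415,280)),("top",(285,160,425,320))):
    c=capture(n);np.savez(n+"_"+t+".npz",**c)
    im=cv2.resize(c["img"][y0:y1,x0:x1],(int((x1-x0)*560/(y1-y0)*0.7),int(560*.7)),interpolation=cv2.INTER_CUBIC)
    out.append(im)
cv2.imwrite(f"pics/{t}.png",np.hstack(out))
E
python3 look.py p1
```

```text
time: 2.27
tool_pos: [0.5842, -0.1495, 0.13]
ee_rot: [1.0, 0.027, -0.002, -0.001]
ft_force: [-0.1, 0.5, 0.6]
grip_width: 0.06
2.2667 [ 0.58416486 -0.14948114  0.12996336] 0.05996340884195063
```

View pics/p1.png

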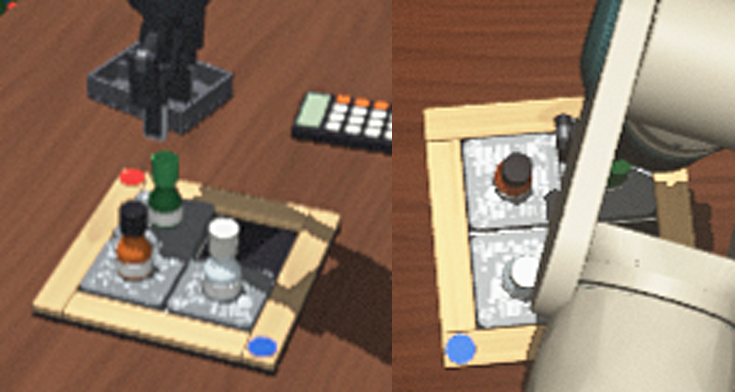

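```bash
python3 - <<'E'
from h import *
C=np.array([.541,-.109]);e1=np.array([.9984,.0558]);e2=np.array([-.0558,.9984])
out=[]
for n,(x0,y0,x1,y1) in(("side",(275,140,415,280)),("top",(285,180,425,320))):
    c=dict(np.load(n+"0.npz"));z=np.load(n+"_p1.npz");img=c["img"] if n=="top" else z["img"]
    im=cv2.resize(img[y0:y1,x0:x1],(400,400),interpolation=cv2.INTER_CUBIC);f=400/140
    for s,t in((1,-1),(1,1),(-1,1)):
        b=C+.042*s*e1+.042*t*e2
        th=np.linspace(0,6.28,40)
        P=np.c_[b[0]+.013*np.cos(th),b[1]+.013*np.sin(th),np.full(40,.092)]
        for u in proj(c,P): cv2.circle(im,tuple(int(v) for v in ((u-[x0,y0]+.5)*f)),1,(255,0,255),-1)
    if n=="side":
        for tt in(0,.03,-.03):
            p=np.array([.5842,-.1495])+tt*e2;u=proj(c,[*p,.130])[0];print(u);cv2.circle(im,tuple(int(v) for v in ((u-[x0,y0]+.5)*f)),2,(0,255,255),-1)
    out.append(im)
cv2.imwrite("pics/chk.png",np.hstack(out))
E
```

```text
[334.70844604 182.77596177]
[330.62636655 188.85123965]
[338.65209251 176.90802934]
```

View pics/chk.png

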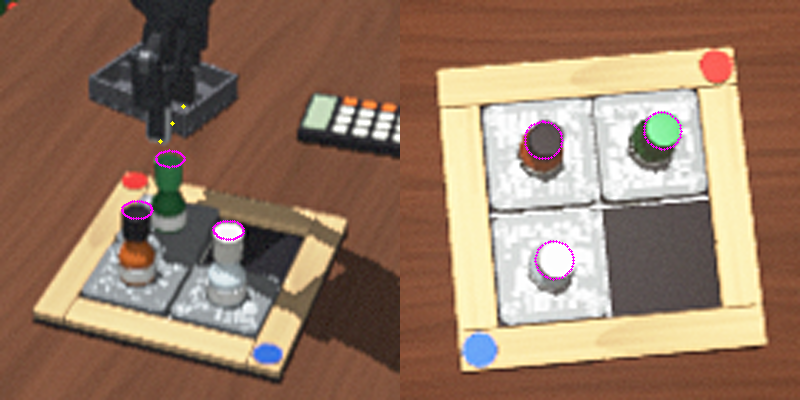

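```bash
python3 -m crank '[{"slide":[0.001,-0.001,0.014],"angular":[0,0,0],"gripper":0.06},{"slide":[0,0,0.014],"angular":[0,0,0],"gripper":0.06},{"slide":[0,0,0.014],"angular":[0,0,0],"gripper":0.06},{"slide":[0,0,0.014],"angular":[0,0,0],"gripper":0.06},{"slide":[0,0,0.013],"angular":[0,0,0],"gripper":0.06},{"slide":[0,0,0],"angular":[0,0,0],"gripper":0.06},{"slide":[0,0,0],"angular":[0,0,0],"gripper":0.06}]' 25; python3 look.py p2
```

```text
time: 2.95
tool_pos: [0.5862, -0.1488, 0.063]
ee_rot: [1.0, 0.027, 0.0, 0.0]
ft_force: [0.7, -0.4, 0.1]
grip_width: 0.0605
2.95 [ 0.58618307 -0.14879623  0.06295373] 0.060472313629878253
```

View pics/p2.png

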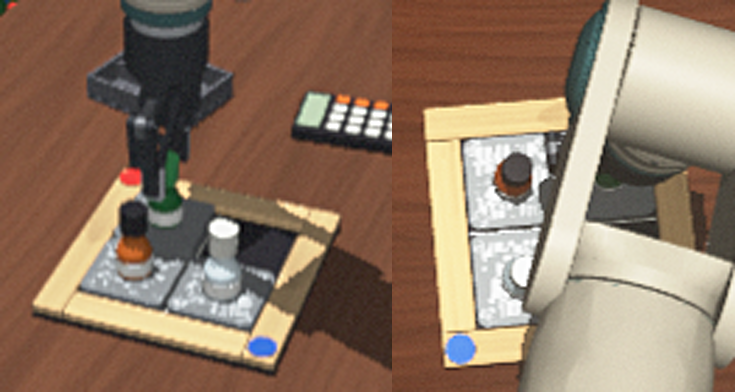

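The side view shows the green cap between the jaws (about pixel 165,165 in the crop). Next I close the gripper.

```bash
python3 -m crank '[{"slide":[0,0,0],"angular":[0,0,0],"gripper":0.02},{"slide":[0,0,0],"angular":[0,0,0],"gripper":0.02},{"slide":[0,0,0],"angular":[0,0,0],"gripper":0.02},{"slide":[0,0,0],"angular":[0,0,0],"gripper":0.02},{"slide":[0,0,0],"angular":[0,0,0],"gripper":0.02},{"slide":[0,0,0],"angular":[0,0,0],"gripper":0.02},{"slide":[0,0,0],"angular":[0,0,0],"gripper":0.02},{"slide":[0,0,0],"angular":[0,0,0],"gripper":0.02}]' 25; python3 -c "
from plant import bot;s=bot.sense();print(s['tool_pos'],s['ft_force'],s['wrist_torque'],s['grip_width'])"
```

```text
time: 3.72
tool_pos: [0.5864, -0.1488, 0.0631]
ee_rot: [1.0, 0.027, 0.001, 0.0]
ft_force: [-1.7, -0.1, 5.3]
grip_width: 0.0257
[ 0.58636945 -0.14882068  0.06314795] [-1.67726039 -0.0998934   5.28196156] [0.03325157 0.12535918 0.03469883] 0.02570297970660269
```

```bash
python3 -m crank '[{"slide":[-0.006,0,0],"angular":[0,0,0],"gripper":0.02},{"slide":[-0.006,0,0],"angular":[0,0,0],"gripper":0.02},{"slide":[-0.006,0,0],"angular":[0,0,0],"gripper":0.02},{"slide":[-0.006,0,0],"angular":[0,0,0],"gripper":0.02},{"slide":[-0.006,0,0],"angular":[0,0,0],"gripper":0.02},{"slide":[-0.006,0,0],"angular":[0,0,0],"gripper":0.02},{"slide":[-0.006,0,0],"angular":[0,0,0],"gripper":0.02}]' 25; python3 look.py p3
```

```text
time: 4.3
tool_pos: [0.5442, -0.1512, 0.0632]
ee_rot: [1.0, 0.027, 0.001, 0.0]
ft_force: [1.1, 0.0, 5.9]
grip_width: 0.0254
4.3 [ 0.54424366 -0.15115481  0.06316048] 0.025408423772490828
```

View pics/p3.png

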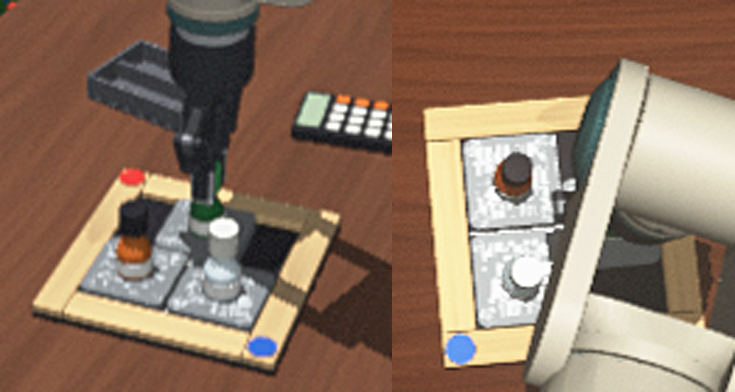

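The green carrier follows the gripper, flat, halfway between the bays. Continuing.

```bash
python3 -m crank '[{"slide":[-0.006,0,0],"angular":[0,0,0],"gripper":0.02},{"slide":[-0.006,0,0],"angular":[0,0,0],"gripper":0.02},{"slide":[-0.006,0,0],"angular":[0,0,0],"gripper":0.02},{"slide":[-0.006,0,0],"angular":[0,0,0],"gripper":0.02},{"slide":[-0.006,0,0],"angular":[0,0,0],"gripper":0.02},{"slide":[-0.006,0,0],"angular":[0,0,0],"gripper":0.02},{"slide":[-0.006,0,0],"angular":[0,0,0],"gripper":0.02},{"slide":[0,0,0],"angular":[0,0,0],"gripper":0.02},{"slide":[0,0,0],"angular":[0,0,0],"gripper":0.02},{"slide":[0,0,0],"angular":[0,0,0],"gripper":0.02}]' 25; python3 look.py p4
```

```text
time: 5.23
tool_pos: [0.5018, -0.1536, 0.0631]
ee_rot: [1.0, 0.027, 0.0, 0.0]
ft_force: [-1.6, -0.4, 7.6]
grip_width: 0.0251
5.2333 [ 0.50184172 -0.1535515   0.06312408] 0.025123401349543623
```

View pics/p4.png

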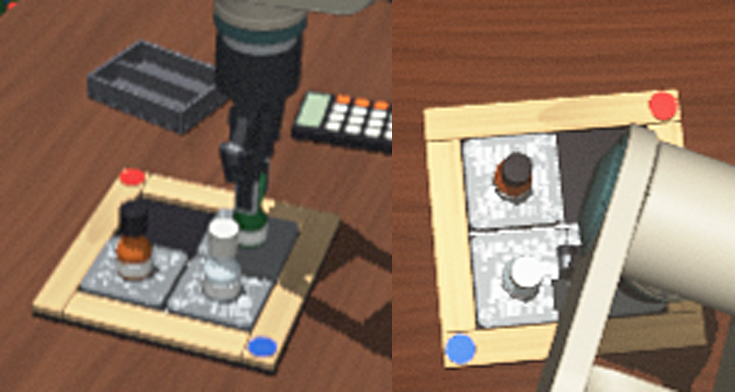

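```bash
python3 -m crank '[{"slide":[0,0,0],"angular":[0,0,0],"gripper":0.06},{"slide":[0,0,0],"angular":[0,0,0],"gripper":0.06},{"slide":[0,0,0],"angular":[0,0,0],"gripper":0.06},{"slide":[0,0,0],"angular":[0,0,0],"gripper":0.06},{"slide":[0,0,0],"angular":[0,0,0],"gripper":0.06},{"slide":[0,0,-0.015],"angular":[0,0,0],"gripper":0.06},{"slide":[0,0,-0.02],"angular":[0,0,0],"gripper":0.06},{"slide":[0,0,-0.02],"angular":[0,0,0],"gripper":0.06},{"slide":[0,0,-0.015],"angular":[0,0,0],"gripper":0.06},{"slide":[0.0209,-0.0211,0],"angular":[0,0,0],"gripper":0.06},{"slide":[0.0209,-0.0211,0],"angular":[0,0,0],"gripper":0.06},{"slide":[0.0209,-0.0211,0],"angular":[0,0,0],"gripper":0.06},{"slide":[0.0209,-0.0211,0],"angular":[0,0,0],"gripper":0.06},{"slide":[0,0,0],"angular":[0,0,0],"gripper":0.06},{"slide":[0,0,0],"angular":[0,0,0],"gripper":0.06}]' 25; python3 look.py p5
```

```text
time: 6.58
tool_pos: [0.5812, -0.0633, 0.1316]
ee_rot: [1.0, 0.029, -0.0, 0.0]
ft_force: [-0.3, -0.3, -0.2]
grip_width: 0.0601
6.5833 [ 0.58121516 -0.0633207   0.13164837] 0.06012581707517832
```

View pics/p5.png

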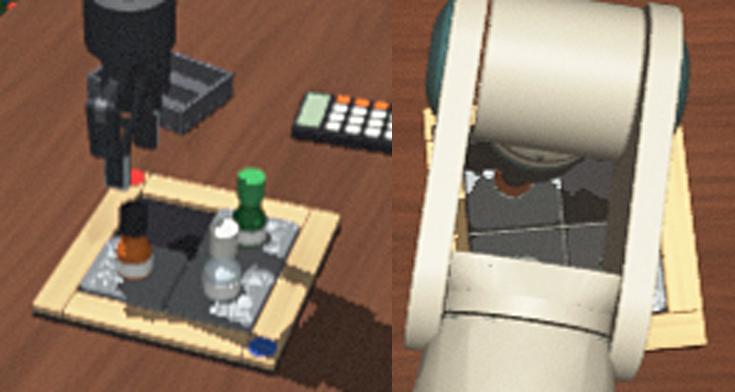

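Green now stands flat in bay a, and the jaws are above the amber cap. Descending to grip it.

```bash
python3 -m crank '[{"slide":[0,0.0015,0.014],"angular":[0,0,0],"gripper":0.06},{"slide":[0,0,0.014],"angular":[0,0,0],"gripper":0.06},{"slide":[0,0,0.014],"angular":[0,0,0],"gripper":0.06},{"slide":[0,0,0.014],"angular":[0,0,0],"gripper":0.06},{"slide":[0,0,0.013],"angular":[0,0,0],"gripper":0.06},{"slide":[0,0,0],"angular":[0,0,0],"gripper":0.06},{"slide":[0,0,0],"angular":[0,0,0],"gripper":0.06},{"slide":[0,0,0],"angular":[0,0,0],"gripper":0.02},{"slide":[0,0,0],"angular":[0,0,0],"gripper":0.02},{"slide":[0,0,0],"angular":[0,0,0],"gripper":0.02},{"slide":[0,0,0],"angular":[0,0,0],"gripper":0.02},{"slide":[0,0,0],"angular":[0,0,0],"gripper":0.02},{"slide":[0,0,0],"angular":[0,0,0],"gripper":0.02},{"slide":[0,0,0],"angular":[0,0,0],"gripper":0.02},{"slide":[0,0,0],"angular":[0,0,0],"gripper":0.02}]' 25; python3 look.py p6
```

```text
time: 7.93
tool_pos: [0.5816, -0.0661, 0.0644]
ee_rot: [1.0, 0.027, 0.001, 0.0]
ft_force: [-1.6, -1.1, 5.4]
grip_width: 0.0251
7.9333 [ 0.58159583 -0.06609619  0.0644304 ] 0.02511215774587271
```

View pics/p6.png

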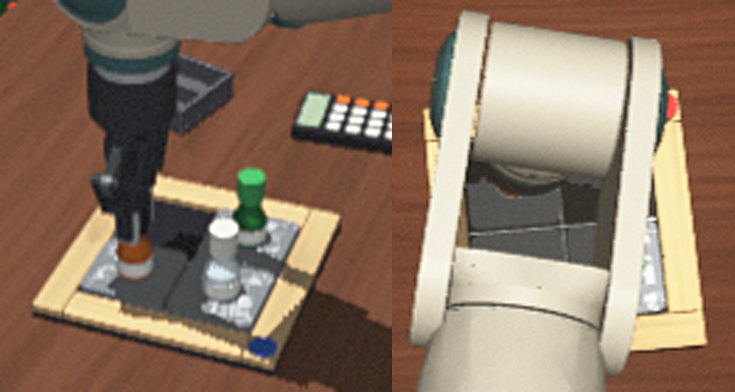

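Gripped on the amber cap; next, sliding it toward the red-dot bay.

```bash
python3 -m crank '[{"slide":[-0.001,0.0059,0],"angular":[0,0,0],"gripper":0.02},{"slide":[0,0.0059,0],"angular":[0,0,0],"gripper":0.02},{"slide":[0,0.0059,0],"angular":[0,0,0],"gripper":0.02},{"slide":[0,0.0059,0],"angular":[0,0,0],"gripper":0.02},{"slide":[0,0.0059,0],"angular":[0,0,0],"gripper":0.02},{"slide":[0,0.0059,0],"angular":[0,0,0],"gripper":0.02},{"slide":[0,0.0059,0],"angular":[0,0,0],"gripper":0.02}]' 25
python3 -m crank '[{"slide":[0,0.0059,0],"angular":[0,0,0],"gripper":0.02},{"slide":[0,0.0059,0],"angular":[0,0,0],"gripper":0.02},{"slide":[0,0.0059,0],"angular":[0,0,0],"gripper":0.02},{"slide":[0,0.0059,0],"angular":[0,0,0],"gripper":0.02},{"slide":[0,0.0059,0],"angular":[0,0,0],"gripper":0.02},{"slide":[0,0.0059,0],"angular":[0,0,0],"gripper":0.02},{"slide":[0,0.0059,0],"angular":[0,0,0],"gripper":0.02},{"slide":[0,0,0],"angular":[0,0,0],"gripper":0.02},{"slide":[0,0,0],"angular":[0,0,0],"gripper":0.02},{"slide":[0,0,0],"angular":[0,0,0],"gripper":0.02}]' 25; python3 look.py p7
```

```text
time: 8.62
tool_pos: [0.583, -0.1072, 0.0645]
ee_rot: [1.0, 0.028, 0.001, -0.0]
ft_force: [-0.4, 1.1, 5.6]
grip_width: 0.0251
time: 9.45
tool_pos: [0.5852, -0.1491, 0.0645]
ee_rot: [1.0, 0.027, 0.001, 0.001]
ft_force: [-0.6, -1.5, 4.7]
grip_width: 0.0249
9.45 [ 0.58524319 -0.14910038  0.06446834] 0.02493472068816747
```

View pics/p7.png

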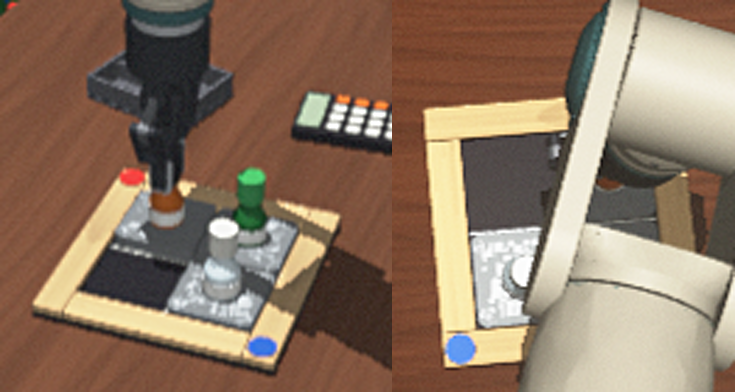

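Amber sits in the red-dot bay and c is empty. Release, lift, and move over the clear carrier.

```bash
python3 -m crank '[{"slide":[0,0,0],"angular":[0,0,0],"gripper":0.06},{"slide":[0,0,0],"angular":[0,0,0],"gripper":0.06},{"slide":[0,0,0],"angular":[0,0,0],"gripper":0.06},{"slide":[0,0,0],"angular":[0,0,0],"gripper":0.06},{"slide":[0,0,0],"angular":[0,0,0],"gripper":0.06},{"slide":[0,0,-0.015],"angular":[0,0,0],"gripper":0.06},{"slide":[0,0,-0.02],"angular":[0,0,0],"gripper":0.06},{"slide":[0,0,-0.02],"angular":[0,0,0],"gripper":0.06},{"slide":[0,0,-0.015],"angular":[0,0,0],"gripper":0.06},{"slide":[-0.021,-0.021,0],"angular":[0,0,0],"gripper":0.06},{"slide":[-0.021,-0.021,0],"angular":[0,0,0],"gripper":0.06},{"slide":[-0.021,-0.021,0],"angular":[0,0,0],"gripper":0.06},{"slide":[-0.021,-0.021,0],"angular":[0,0,0],"gripper":0.06},{"slide":[0,0,0],"angular":[0,0,0],"gripper":0.06},{"slide":[0,0,0],"angular":[0,0,0],"gripper":0.06}]' 25; python3 look.py p8
```

```text
time: 10.8
tool_pos: [0.4955, -0.0685, 0.1335]
ee_rot: [1.0, 0.028, 0.0, 0.0]
ft_force: [0.2, -0.3, 1.6]
grip_width: 0.0602
10.8 [ 0.49553916 -0.06845991  0.13350145] 0.060164532919790285
```

View pics/p8.png

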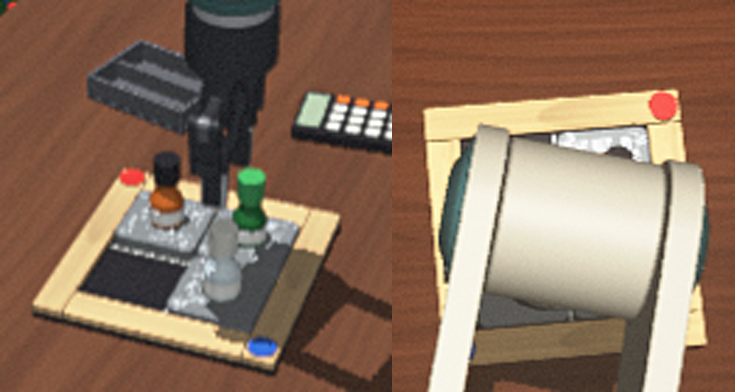

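Amber is upright beside the red dot, and the jaws are above the clear cap. Descend and grip.

```bash
python3 -m crank '[{"slide":[0.001,0.001,0.014],"angular":[0,0,0],"gripper":0.06},{"slide":[0,0,0.014],"angular":[0,0,0],"gripper":0.06},{"slide":[0,0,0.014],"angular":[0,0,0],"gripper":0.06},{"slide":[0,0,0.014],"angular":[0,0,0],"gripper":0.06},{"slide":[0,0,0.014],"angular":[0,0,0],"gripper":0.06},{"slide":[0,0,0],"angular":[0,0,0],"gripper":0.06},{"slide":[0,0,0],"angular":[0,0,0],"gripper":0.06},{"slide":[0,0,0],"angular":[0,0,0],"gripper":0.02},{"slide":[0,0,0],"angular":[0,0,0],"gripper":0.02},{"slide":[0,0,0],"angular":[0,0,0],"gripper":0.02},{"slide":[0,0,0],"angular":[0,0,0],"gripper":0.02},{"slide":[0,0,0],"angular":[0,0,0],"gripper":0.02},{"slide":[0,0,0],"angular":[0,0,0],"gripper":0.02},{"slide":[0,0,0],"angular":[0,0,0],"gripper":0.02},{"slide":[0,0,0],"angular":[0,0,0],"gripper":0.02}]' 25; python3 look.py p9
```

```text
time: 12.15
tool_pos: [0.4979, -0.0704, 0.0644]
ee_rot: [1.0, 0.027, 0.001, 0.0]
ft_force: [0.5, -1.5, 5.6]
grip_width: 0.025
12.15 [ 0.49789436 -0.07040614  0.06444443] 0.02501464607129592
```

View pics/p9.png

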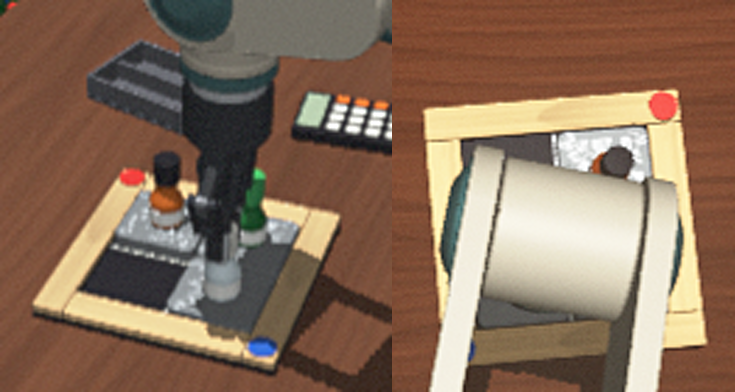

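The clear cap is gripped. Sliding it to bay c.

```bash
python3 -m crank '[{"slide":[0.0059,-0.001,0],"angular":[0,0,0],"gripper":0.02},{"slide":[0.0059,0,0],"angular":[0,0,0],"gripper":0.02},{"slide":[0.0059,0,0],"angular":[0,0,0],"gripper":0.02},{"slide":[0.0059,0,0],"angular":[0,0,0],"gripper":0.02},{"slide":[0.0059,0,0],"angular":[0,0,0],"gripper":0.02},{"slide":[0.0059,0,0],"angular":[0,0,0],"gripper":0.02},{"slide":[0.0059,0,0],"angular":[0,0,0],"gripper":0.02}]' 25
python3 -m crank '[{"slide":[0.0059,0,0],"angular":[0,0,0],"gripper":0.02},{"slide":[0.0059,0,0],"angular":[0,0,0],"gripper":0.02},{"slide":[0.0059,0,0],"angular":[0,0,0],"gripper":0.02},{"slide":[0.0059,0,0],"angular":[0,0,0],"gripper":0.02},{"slide":[0.0059,0,0],"angular":[0,0,0],"gripper":0.02},{"slide":[0.0059,0,0],"angular":[0,0,0],"gripper":0.02},{"slide":[0.0059,0,0],"angular":[0,0,0],"gripper":0.02},{"slide":[0,0,0],"angular":[0,0,0],"gripper":0.02},{"slide":[0,0,0],"angular":[0,0,0],"gripper":0.02},{"slide":[0,0,0],"angular":[0,0,0],"gripper":0.02}]' 25; python3 look.py p10
```

```text
time: 12.83
tool_pos: [0.539, -0.067, 0.0644]
ee_rot: [1.0, 0.027, 0.001, 0.0]
ft_force: [-1.6, 0.0, 7.5]
grip_width: 0.0252
time: 13.67
tool_pos: [0.5806, -0.0646, 0.0645]
ee_rot: [1.0, 0.028, 0.001, 0.0]
ft_force: [2.0, 0.0, 5.0]
grip_width: 0.0255
13.6667 [ 0.58055798 -0.0645984   0.0644653 ] 0.025510591992934973
```

View pics/p10.png

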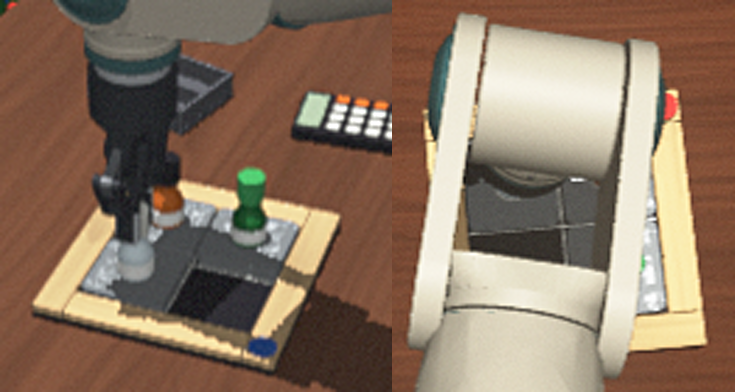

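```bash
python3 -m crank '[{"slide":[0,0,0],"angular":[0,0,0],"gripper":0.06},{"slide":[0,0,0],"angular":[0,0,0],"gripper":0.06},{"slide":[0,0,0],"angular":[0,0,0],"gripper":0.06},{"slide":[0,0,0],"angular":[0,0,0],"gripper":0.06},{"slide":[0,0,0],"angular":[0,0,0],"gripper":0.06},{"slide":[0,0,-0.015],"angular":[0,0,0],"gripper":0.06},{"slide":[0,0,-0.025],"angular":[0,0,0],"gripper":0.06},{"slide":[0,0,-0.03],"angular":[0,0,0],"gripper":0.06},{"slide":[0,0,-0.03],"angular":[0,0,0],"gripper":0.06},{"slide":[0,0,-0.03],"angular":[0,0,0],"gripper":0.06},{"slide":[0,0,-0.03],"angular":[0,0,0],"gripper":0.06}]' 25
python3 -m crank '[{"slide":[-0.025,0.028,0],"angular":[0,0,0],"gripper":0.06},{"slide":[-0.025,0.028,0],"angular":[0,0,0],"gripper":0.06},{"slide":[-0.025,0.028,0],"angular":[0,0,0],"gripper":0.06},{"slide":[-0.025,0.028,0],"angular":[0,0,0],"gripper":0.06},{"slide":[-0.025,0.028,0],"angular":[0,0,0],"gripper":0.06},{"slide":[-0.025,0.028,0],"angular":[0,0,0],"gripper":0.06},{"slide":[-0.025,0.028,0],"angular":[0,0,0],"gripper":0.06},{"slide":[-0.025,0.028,0],"angular":[0,0,0],"gripper":0.06},{"slide":[-0.025,0.028,0],"angular":[0,0,0],"gripper":0.06},{"slide":[-0.025,0.028,0],"angular":[0,0,0],"gripper":0.06},{"slide":[-0.025,0.028,0],"angular":[0,0,0],"gripper":0.06},{"slide":[-0.025,0.028,0],"angular":[0,0,0],"gripper":0.06},{"slide":[-0.025,0.028,0],"angular":[0,0,0],"gripper":0.06},{"slide":[-0.025,0.028,0],"angular":[0,0,0],"gripper":0.06},{"slide":[0,0,0],"angular":[0,0,0],"gripper":0.06},{"slide":[0,0,0],"angular":[0,0,0],"gripper":0.06}]'
python3 look.py p11
python3 - <<'E'
from h import *
C=np.array([.541,-.109]);e1=np.array([.9984,.0558]);e2=np.array([-.0558,.9984])
out=[]
for n,(x0,y0,x1,y1) in(("side",(275,140,415,280)),("top",(285,180,425,320))):
    c=dict(np.load(n+"_p11.npz"));im=cv2.resize(c["img"][y0:y1,x0:x1],(400,400),interpolation=cv2.INTER_CUBIC);f=400/140
    for s,t in((1,-1),(1,1),(-1,-1)):
        b=C+.042*s*e1+.042*t*e2;th=np.linspace(0,6.28,40)
        P=np.c_[b[0]+.013*np.cos(th),b[1]+.013*np.sin(th),np.full(40,.092)]
        for u in proj(c,P): cv2.circle(im,tuple(int(v) for v in ((u-[x0,y0]+.5)*f)),1,(255,0,255),-1)
    out.append(im);cv2.imwrite(f"pics/full_{n}.png",c["img"])
    a=np.load(n+"0.npz")["img"];print(n)
    for k,(p,q,r,s) in dict(syr=(85,245,150,300),cork=(95,175,155,230),dish=(440,140,510,220),calc=(460,240,520,315)).items():
        if n=="top": print(k,np.abs(a[q:s,p:r].astype(int)-c["img"][q:s,p:r]).mean())
cv2.imwrite("pics/chk2.png",np.hstack(out))
E
```

```text
time: 14.68
tool_pos: [0.5792, -0.0646, 0.2247]
ee_rot: [1.0, 0.027, -0.0, 0.0]
ft_force: [0.4, -0.0, -1.0]
grip_width: 0.0601
time: 16.02
tool_pos: [0.2502, -0.4761, 0.2228]
ee_rot: [1.0, 0.026, -0.0, -0.0]
ft_force: [1.3, 0.7, -0.4]
grip_width: 0.0599
16.0167 [ 0.25016763 -0.47610403  0.2227686 ] 0.05992171340709508
side
top
syr 2.314032634032634
cork 2.3515151515151516
dish 2.811309523809524
calc 2.4971851851851854
```

View pics/chk2.png

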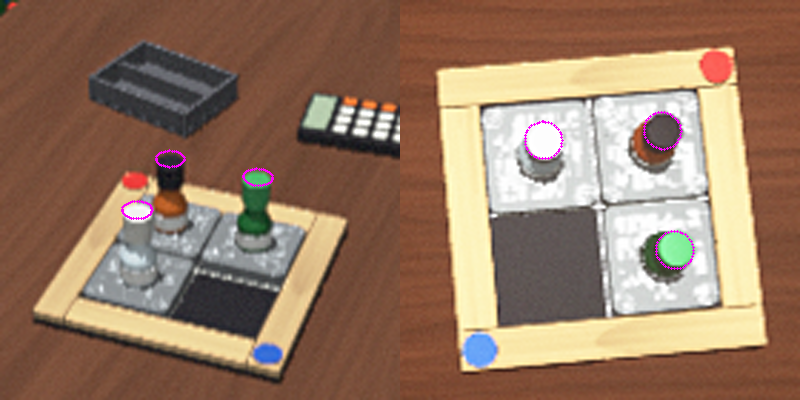

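View pics/full_top.png

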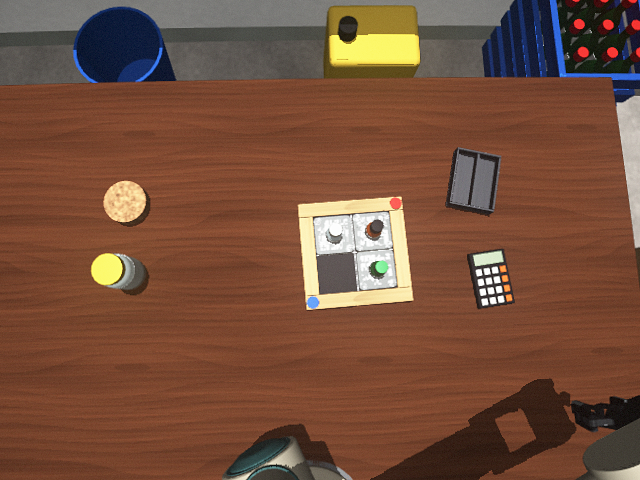

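All caps match the predicted bay centres, the blue bay (about pixel 337,272) is empty, and the bystanders have not moved. Handing in.

```bash
python3 -c "
from plant import bot;print(bot.job_done())"
```

```text
the job is handed in; nothing more can be done
None
```

The amber carrier is in the bay at the red dot, and the bay at the blue dot is empty. I handed the job in about 16 s into the 54 s limit; `bot.job_done()` gives no verdict.

I made three slides, holding each carrier by its cap: green from the red-dot bay (b) to bay a, amber from c to b, and clear from the blue-dot bay (d) to c.

**Last checks:**
- **Carriers:** the final side and top pictures show all three upright. Their caps overlap the predicted bay-centre outlines to within about 2 mm by eye.
- **Bystanders:** all four are unchanged in the top picture from the start.
- **Robot:** the arm is clear of everything, and the forces I read between moves stayed below 10 N.

**One disagreement:** the two cameras put the tray centre about 5 mm apart, mostly in y. I used the mean, and the gripping and final pictures were consistent with it.

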